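Sort out the muddled windowsill

ROBOT

A 6-joint arm with a two-finger parallel gripper is mounted at the origin on the work surface. World frame = base frame: x ahead of the robot, y to its left, z up, the work surface at z = 0. Lengths are in m, angles in rad, forces in N, time in s.
With the tool pointing down it reaches from about 0.3 to 0.775 m from the base axis. Payload 14.6 kg.
Tool frame: the origin (TCP) lies between the finger pads; the fingertips stand ctrl.tip_extent ahead of it and the grasp point (between the pads) lies 3 mm ahead of it (ctrl.tip_extent is the distance from the TCP to the fingertips, in m); z points along the fingers, y is the line along which they close (so a half turn about z gives the same grasp; the last joint's range is limited). The gripper opens to 94 mm and grips with 3 to 60 N. Pads are 16 mm wide; open, the fingers measure 119 mm over their backs; the gripper's body (75 mm by 177 mm) begins 78 mm behind the grasp point.
Start: joints at [-1.285, 0.3, 1.521, -0, 1.321, -0.067], TCP at [0.19, -0.516, 0.227] pointing down, gripper open.
Joint ranges: [-3.03, 3.03], [-0.79, 2.21], [0.23, 2.52], [-1.04, 4.18], [0, 3.07], [-2.55, 2.55]. Speed limits (rad/s): [2.22, 2.22, 2.57, 3.14, 3.14, 3.14].

INTERFACE

Orientations are given as [roll, pitch, yaw] about the fixed x, y, z axes, in that order (R = Rz(yaw) Ry(pitch) Rx(roll)).
In Python, from station import ctrl, eyes gives the robot as it stands. The module is installed in compiled form; this text tells all that it offers.
- The arm moves only by the shell command python3 -m crank 'ROWS' [OPENING] [FORCE]. ROWS is a JSON list of rows, 1 to 10 of them, each of 6 numbers: dx, dy, dz in m, then a rotation vector rx, ry, rz in rad; each row shifts and turns the commanded pose from where the row before left it, along the tool's axes as they then stand; what a row does not reach is not made up. A row lasts 1/10 s, in which the tool goes at most 0.05 m and 0.15 rad, less where a joint would pass 70% of its speed; a pose out of reach is approached as far as the arm can. OPENING is the finger opening in m, set as the command begins (- or left out keeps the last). The fingers move at their own pace and stop on an object; FORCE is the grip in N (left out, the last holds). Time passes only in rows, so rows that do not move let the fingers close. It prints the time, the measured TCP pose, the force, the opening and the grip force at its end.
- ctrl.get_obs(): the state, without advancing time (a new reading comes with each control period).
- eyes.camera(name): name is "scene" or "top" or "wrist"; returns a dict with "pixels" (384x512x3 uint8, blue, green, red), "fx", "fy", "cx", "cy" (pixels), "extrinsics" (4x4, takes a point from camera to world coordinates). Camera axes: x right, y up, looking along -z (the intrinsics and any distortion apply to the point x, -y, -z); pixel columns grow to the right and rows downward; lengths in m; the calibration is good to about 2 mm. A picture is of the moment at which its call begins. There is no depth.
- ctrl.hand_in(): hands the job in; it is judged then, once.
The state is a dict: "time_s": time; "qpos": joint angles; "joint_vel": joint speeds; "tau": joint torques, N m; "ee_pos": TCP position; "eef_rot": TCP orientation; "force": force on the tool from outside, world axes, zero at the start; "moment": the same for the moment, N m; "grip_width": finger opening in m; "grip_force": force on a finger pad.
Only numpy, scipy, OpenCV 4.12 (cv2) and the standard library are available. Lean on these libraries where they do the work, as an engineer would, in place of code of your own. Each camera call takes 0.05 s, during which the arm holds its last target. There are 200 camera calls.

TASK

After dusting, four things on the window ledge were put back in each other's places: set each one upright in the middle of its own place - the cactus pot on the blue saucer, the orange phone stand on the black charging pad, the brass sugar tin on the red glazed coaster, and the green pencil case lengthwise along the dark wooden board. Every place is taken, so use the empty cork mat as the spare spot on the way; nothing may be left on it, and no two things stacked. Never tip any of the four over, and do not push or knock the white coffee cup standing among them.

Things in the scene. Friction and masses are not known exactly. Their poses are not given: they have to be found in the camera images.
- pot: Loose terracotta flower pot with a small round green cactus, about 0.25 kg. The pot tapers from 48 mm across at the foot to an upright rim band 60 mm across, which spans heights 38 to 58 mm; the cactus (36 mm across) rises from the pot's mouth to 90 mm. Grip it across the rim band. Origin: centre of its underside; z up.
- stand: Loose orange hard-silicone phone stand, rigid, about 0.14 kg. Base 70 (x) by 52 (y) by 14 mm with a low lip, 18 mm high, at its -x edge; a back plate 52 mm wide (along y) and 12 mm thick rises over the middle of the base to 78 mm, leaning 15 degrees towards +x, and passes x = 0 to 5 mm at heights 35 to 55 mm. Grip it across its 52 mm width (y). Origin: centre of its underside; z up.
- case: Loose green plastic box pencil case, closed, 140 (x, length) by 50 (y, width) by 34 mm (height), about 0.16 kg, with a dark seam and a white clasp in the middle of one long side (-y). Grip it across its width. It is longer than most of the places and may stick out over them. Origin: centre of its underside; z up.
- tin: Loose round brass sugar tin, about 0.2 kg, 56 mm across with upright sides to 56 mm height; a low domed lid with a small knob, fixed on, rises to 69 mm. Origin: centre of its underside; z up.
- saucer: Home of the pot: round blue ceramic saucer, fixed, 116 mm across. Its flat floor lies 6 mm above the ledge; a low rim, 10 mm above the ledge, runs around it outside radius 52 mm. Origin: centre of its underside; z up.
- charger: Home of the phone stand: flat black square charging pad, fixed, 104 by 104 by 6 mm, with a small grey plug stub at its +x edge. Origin: centre of its underside; z up.
- coaster: Home of the sugar tin: flat square red glazed coaster, fixed, 100 by 100 by 6 mm. Origin: centre of its underside; z up.
- board: Home of the pencil case: flat dark wooden board, fixed, 170 (x, length) by 80 (y) by 6 mm. The case lies along it, either way round. Origin: centre of its underside; z up.
- cork_mat: The spare spot: flat round cork mat, fixed, 110 mm across, 6 mm high, empty at the start. The four homes and this mat lie 165 mm or more apart, centre to centre; which lies where changes. Origin: centre of its underside; z up.
- cup: Bystander: small loose white coffee cup without a handle, about 58 mm across and 55 mm high, standing among the things. Must stay where it is. Origin: centre of its underside; z up.

How it is judged:
At the end, for the whole second after the job is handed in: Each of the four stands upright (within 0.1 rad), at rest, on its own place: centres within 15 mm horizontally, underside 2 to 10 mm above the place's origin. The pencil case's length is within 0.25 rad of the board's, either way round (horizontal distance between pot and saucer below 0.015 m and z of pot in the frame of saucer between 0.002 and 0.01 m and angle between each of pot, stand, case, tin's own z axis and vertical below 0.1 rad and linear speed of each of pot, stand, case, tin below 0.02 m/s and angular speed of each of pot, stand, case, tin below 0.2 rad/s and horizontal distance between stand and charger below 0.015 m and z of stand in the frame of charger between 0.002 and 0.01 m and horizontal distance between case and board below 0.015 m and z of case in the frame of board between 0.002 and 0.01 m and horizontal distance between tin and coaster below 0.015 m and z of tin in the frame of coaster between 0.002 and 0.01 m and angle between the x axis of case and the x axis of board, either way round below 0.25 rad); the robot touches nothing.
It fails at once if the coffee cup was moved more than 20 mm (distance of cup from where it was at the start of the episode above 0.02 m).
It fails at once if one of the four things was tipped by more than 0.6 rad (angle between any of pot, stand, case, tin's own z axis and vertical above 0.6 rad).
It also fails if it takes over 147 s, if anything falls off the work surface, if the arm or the gripper's body presses on something with over 40 N, if the wrist force passes 120 N, or if a joint passes its speed limit or range.

## Working session

There is one attempt and no reset: what is moved stays moved. The work goes in short steps, Python scripts to look and compute and a shell command to move; the robot and the scene stay as the last step left them, time stands still between calls to the robot, and variables do not carry over. Pictures are saved under pics/ and viewed, at most 14 in all, crops included, and the job is handed in when it is done.

```bash
mkdir -p pics; ls; python3 - <<'E'
from station import ctrl, eyes
import cv2, numpy as np
print(ctrl.get_obs(), ctrl.tip_extent)
ims=[]
for n in ["scene","top"]:
    c=eyes.camera(n); cv2.imwrite(f"pics/{n}0.png",c["pixels"]); ims.append(c["pixels"])
    print(n,{k:np.round(v,4).tolist() if k=="extrinsics" else v for k,v in c.items() if k!="pixels"})
    np.savez(f"{n}0.npz",**c)
E
```

```text
pics
{'time_s': 0.0, 'qpos': array([-1.28457924e+00,  3.00456061e-01,  1.52157416e+00, -1.03252745e-05,
        1.32066125e+00, -6.65923483e-02]), 'joint_vel': array([-0.00023267,  0.00139305, -0.00082674, -0.00108503, -0.00056772,
       -0.00050593]), 'tau': array([ 2.66431867e-03, -5.31801867e+01, -3.52738202e+01,  7.09397555e-02,
        2.43992714e-02, -8.99324527e-05]), 'ee_pos': array([ 0.18997958, -0.51590663,  0.22689748]), 'eef_rot': array([-3.14049561e+00, -6.31397616e-05,  3.52811960e-01]), 'force': array([ 0.45201642, -0.4739601 ,  0.20923442]), 'moment': array([-0.00229417,  0.0217035 , -0.04868499]), 'grip_force': 0.0, 'grip_width': 0.09402603870662844} 0.022
scene {'fx': 363.1322021648747, 'fy': 363.1322021648747, 'cx': 256.91386056439467, 'cy': 190.71405112851747, 'extrinsics': [[-0.307, -0.7976, 0.5193, 0.9152], [0.9517, -0.2617, 0.1607, 0.1404], [0.0077, 0.5435, 0.8394, 0.6919], [0.0, 0.0, 0.0, 1.0]]}
top {'fx': 387.66787855491077, 'fy': 387.66787855491077, 'cx': 260.1444594724395, 'cy': 186.92729824630462, 'extrinsics': [[-0.0283, 0.9857, -0.1661, 0.374], [-0.9996, -0.029, -0.0023, -0.0104], [-0.0071, 0.166, 0.9861, 1.0962], [0.0, 0.0, 0.0, 1.0]]}
```

View pics/scene0.png

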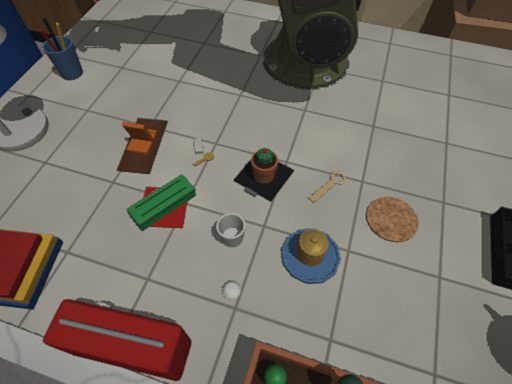

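View pics/top0.png

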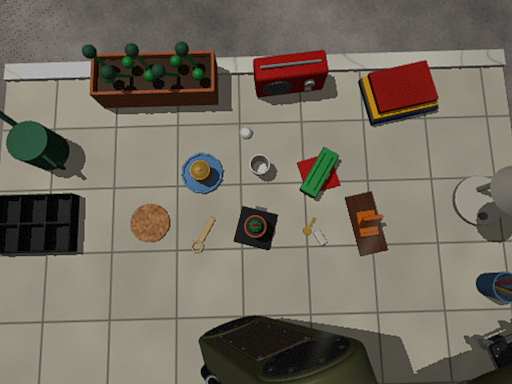

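The scene view shows the tin at (313,245) on the saucer, the pot (264,165) on the charger, the case (162,203) on the coaster, and the stand (143,138) on the board. The cork (392,219) is empty and the cup is at (231,229). The top view agrees: tin (201,172), pot (256,228), case (321,172), stand (369,222), cork (150,222), cup (260,165). It is one 4-cycle, so the order is tin→cork, pot→saucer, stand→charger, case→board, tin→coaster.

```bash
cat > h.py <<'E'
import cv2, numpy as np
def load(n): return dict(np.load(n))
def ray(c,uv):
    uv=np.atleast_2d(uv).astype(float)
    d=np.stack([(uv[:,0]-c["cx"])/c["fx"],-(uv[:,1]-c["cy"])/c["fy"],-np.ones(len(uv))],1)
    E=c["extrinsics"]; return E[:3,3],d@E[:3,:3].T
def plane(c,uv,z):
    o,d=ray(c,uv); return o+d*((z-o[2])/d[:,2])[:,None]
def tri(c1,u1,c2,u2):
    A=np.zeros((3,3));b=np.zeros(3)
    for c,u in((c1,u1),(c2,u2)):
        o,d=ray(c,u);d=d[0]/np.linalg.norm(d);P=np.eye(3)-np.outer(d,d);A+=P;b+=P@o
    p=np.linalg.solve(A,b)
    res=[]
    for c,u in((c1,u1),(c2,u2)):
        o,d=ray(c,u);d=d[0]/np.linalg.norm(d);res.append(np.linalg.norm(np.cross(p-o,d)))
    return p,max(res)
def mask(c,lo,hi,roi):
    x0,y0,x1,y1=roi; hsv=cv2.cvtColor(c["pixels"],cv2.COLOR_BGR2HSV)
    m=cv2.inRange(hsv,np.array(lo),np.array(hi)); k=np.zeros_like(m);k[y0:y1,x0:x1]=m[y0:y1,x0:x1]
    k=cv2.morphologyEx(k,cv2.MORPH_CLOSE,np.ones((3,3),np.uint8))
    n,l,s,_=cv2.connectedComponentsWithStats(k)
    return (l==1+np.argmax(s[1:,4])).astype(np.uint8)*255 if n>1 else k
E
python3 - <<'E'
from h import *
for n,pts in (("scene",dict(tin=(313,255),tintop=(305,236),saucer=(290,260),cork=(392,219),black=(250,180),pot=(264,175),rim=(254,158),case=(160,205),red=(175,218),stand=(143,148),board=(130,160),cup=(231,222),floor=(210,280))),("top",dict(tin=(201,172),saucer=(188,180),cork=(150,222),black=(242,240),rim=(247,228),cactus=(256,228),case=(321,172),red=(305,170),stand=(369,226),board=(378,248),cup=(268,165),floor=(230,200)))):
    c=load(n+"0.npz");h=cv2.cvtColor(c["pixels"],cv2.COLOR_BGR2HSV)
    print(n,{k:h[v[1],v[0]].tolist() for k,v in pts.items()})
t=load("top0.npz")["pixels"][120:265,120:400];s=load("scene0.npz")["pixels"][105:285,110:430]
cv2.imwrite("pics/t1.png",cv2.resize(t,None,fx=2.8,fy=2.8,interpolation=cv2.INTER_CUBIC))
cv2.imwrite("pics/s1.png",cv2.resize(s,None,fx=2.5,fy=2.5,interpolation=cv2.INTER_CUBIC))
E
```

```text
scene {'tin': [21, 136, 118], 'tintop': [21, 138, 113], 'saucer': [106, 118, 125], 'cork': [14, 119, 143], 'black': [83, 33, 31], 'pot': [9, 127, 70], 'rim': [10, 118, 39], 'case': [67, 153, 115], 'red': [1, 195, 135], 'stand': [12, 190, 153], 'board': [9, 126, 71], 'cup': [30, 9, 115], 'floor': [25, 19, 150]}
top {'tin': [20, 173, 134], 'saucer': [105, 127, 148], 'cork': [15, 145, 128], 'black': [60, 9, 29], 'rim': [12, 108, 52], 'cactus': [69, 161, 92], 'case': [67, 172, 120], 'red': [0, 216, 143], 'stand': [13, 116, 57], 'board': [12, 149, 72], 'cup': [20, 6, 136], 'floor': [23, 37, 153]}
```

View pics/t1.png

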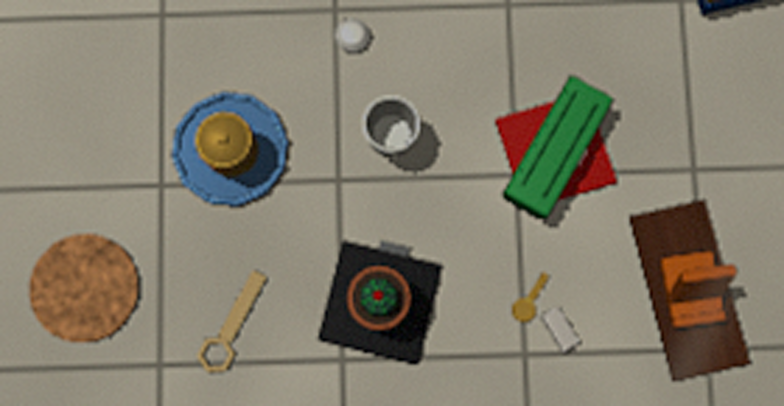

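View pics/s1.png

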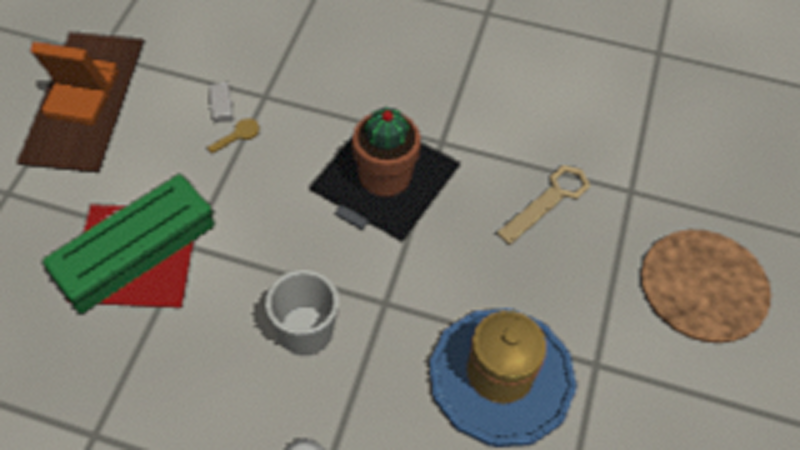

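The crops give usable corners for the board, charger, coaster and case, plus the tin's knob and the cactus tip, in both views. I'll triangulate those and cross-check with mask fits.

```bash
python3 - <<'E'
from h import *
T=load("top0.npz");S=load("scene0.npz")
t=lambda p:(120+p[0]/2.8-.3,120+p[1]/2.8-.3); s=lambda p:(110+p[0]/2.5-.3,105+p[1]/2.5-.3)
P=dict(charger=[((343,241),(402,240)),((442,265),(310,188)),((319,341),(460,163))],
coaster=[((497,120),(183,306)),((617,184),(90,205))],
board=[((630,215),(99,171)),((703,200),(18,163)),((750,363),(68,33)),((675,380),(143,40))],
case=[((572,76),(75,300)),((611,103),(45,262)),((544,212),(180,176)),((506,192),(213,212))],
tinknob=[((223,138),(510,335))],cactus=[((379,295),(388,113))])
for k,v in P.items():
    q=[tri(T,t(a),S,s(b)) for a,b in v]
    print(k,[(np.round(p*1000).tolist(),round(r*1000,1)) for p,r in q])
for k,lo,hi,rt,rs,z in (("cork",(8,80,90),(19,200,220),(120,195,180,250),(360,190,425,250),.006),("saucer",(98,60,50),(115,255,255),(175,145,230,200),(270,215,350,290),.009),
 ("charger",(0,0,0),(180,120,45),(225,195,285,255),(225,150,300,208),.006),("coaster",(0,170,60),(5,255,255),(290,140,345,205),(135,180,200,235),.006)):
    for c,r in((T,rt),(S,rs)):
        m=mask(c,lo,hi,r);h=cv2.convexHull(cv2.findNonZero(m))
        w=plane(c,h[:,0],z)[:,:2].astype(np.float32)*1000
        print(k,"circ",[np.round(x).tolist() for x in cv2.minEnclosingCircle(w)],"rect",[np.round(x).tolist() for x in cv2.minAreaRect(w)])
E
```

```text
charger [([505.0, 45.0, 4.0], np.float64(0.4)), ([478.0, -53.0, 3.0], np.float64(1.7)), ([406.0, 72.0, 1.0], np.float64(1.0))]
coaster [([626.0, -115.0, 2.0], np.float64(2.3)), ([556.0, -237.0, 0.0], np.float64(0.3))]
board [([522.0, -245.0, 5.0], np.float64(1.9)), ([536.0, -322.0, 3.0], np.float64(1.0)), ([372.0, -357.0, 2.0], np.float64(0.4)), ([357.0, -280.0, 2.0], np.float64(1.7))]
case [([661.0, -189.0, 33.0], np.float64(2.6)), ([634.0, -230.0, 29.0], np.float64(0.2)), ([524.0, -155.0, 39.0], np.float64(0.5)), ([546.0, -118.0, 30.0], np.float64(2.4))]
tinknob [([601.0, 155.0, 72.0], np.float64(0.5))]
cactus [([443.0, 9.0, 95.0], np.float64(1.4))]
cork circ [[466.0, 307.0], 55.0] rect [[467.0, 307.0], [107.0, 107.0], 88.0]
cork circ [[467.0, 307.0], 55.0] rect [[466.0, 307.0], [109.0, 106.0], 54.0]
saucer circ [[603.0, 158.0], 59.0] rect [[604.0, 158.0], [116.0, 115.0], 53.0]
saucer circ [[605.0, 159.0], 59.0] rect [[605.0, 159.0], [115.0, 116.0], 84.0]
charger circ [[443.0, 8.0], 70.0] rect [[442.0, 8.0], [103.0, 101.0], 75.0]
charger circ [[446.0, 10.0], 69.0] rect [[445.0, 10.0], [101.0, 101.0], 75.0]
coaster circ [[607.0, -151.0], 39.0] rect [[617.0, -135.0], [40.0, 78.0], 58.0]
coaster circ [[605.0, -154.0], 44.0] rect [[617.0, -135.0], [45.0, 89.0], 58.0]
```

Measurements agree across views: cork (467,307), saucer (604,158), charger (444,9), coaster (591,-176), board (447,-301) at yaw 0.21, and case at yaw -0.575. The heights are plausible too: places about 3–5 mm, case about 33, knob 72, cactus 95. I'll move above the tin.

```bash
cat >> h.py <<'E'
def go(x,y,z=None,yaw=None):
    "prints tool-frame delta from the measured pose"
    from station import ctrl
    from scipy.spatial.transform import Rotation as R
    o=ctrl.get_obs();p=o["ee_pos"];r=R.from_euler("xyz",o["eef_rot"])
    d=r.inv().apply(np.array([x,y,p[2] if z is None else z])-p)
    print("d",np.round(d,4),"yaw",round(o["eef_rot"][2],3),"tilt",np.round(r.as_matrix()[:2,2],3),"q6",round(o["qpos"][5],2),"" if yaw is None else "rz %.3f"%((o["eef_rot"][2]-yaw+np.pi/2)%np.pi-np.pi/2))
E
R='[0.031,-0.0244,0,0,0,0]'
python3 -m crank '[[0.031,-0.0244,0,0,0,0],[0.031,-0.0244,0,0,0,0],[0.031,-0.0244,0,0,0,0],[0.031,-0.0244,0,0,0,0],[0.031,-0.0244,0,0,0,0],[0.031,-0.0244,0,0,0,0],[0.031,-0.0244,0,0,0,0],[0.031,-0.0244,0,0,0,0],[0.031,-0.0244,0,0,0,0],[0.031,-0.0244,0,0,0,0]]' 0.094
python3 -m crank '[[0.031,-0.0244,0,0,0,0],[0.031,-0.0244,0,0,0,0],[0.031,-0.0244,0,0,0,0],[0.031,-0.0244,0,0,0,0],[0.031,-0.0244,0,0,0,0],[0.031,-0.0244,0,0,0,0],[0.031,-0.0244,0,0,0,0],[0.02,-0.016,0,0,0,0],[0.01,-0.008,0,0,0,0],[0,0,0,0,0,0]]'
python3 - <<'E'
from h import *
from station import eyes
go(.602,.156,.16)
c=eyes.camera("wrist");cv2.imwrite("pics/w1.png",c["pixels"]);np.savez("w1.npz",**c);print(np.round(c["extrinsics"],3).tolist(),c["fx"])
E
```

```text
time_s: 1.1
ee_pos: [0.3971, -0.1785, 0.2274]
eef_rot: [-3.141, 0.0, 0.353]
force: [0.7, -0.1, -0.1]
grip_width: 0.094
grip_force: 0.0
time_s: 2.1
ee_pos: [0.5612, 0.0888, 0.2269]
eef_rot: [-3.141, 0.001, 0.354]
force: [0.3, -1.7, -0.5]
grip_width: 0.0939
grip_force: 0.0
d [ 0.0616 -0.0489  0.0668] yaw 0.354 tilt [-0.001 -0.   ] q6 1.31 
[[0.347, 0.908, 0.234, 0.629], [-0.938, 0.336, 0.087, 0.113], [0.0, -0.25, 0.968, 0.383], [0.0, 0.0, 0.0, 1.0]] 328.39567432408285
```

View pics/w1.png

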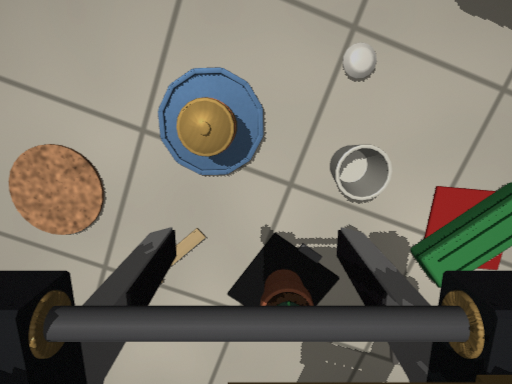

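The wrist view shows the tin's knob at (206,128), the cup rim centred near (362,172), and the saucer and cork clear. I'll check these against the earlier numbers.

```bash
python3 - <<'E'
from h import *
w=load("w1.npz");T=load("top0.npz")
print("knob",plane(w,(206,128),.072)*1e3, tri(w,(206,128),T,(120+223/2.8-.3,120+138/2.8-.3)))
print("saucer",plane(w,(211.5,121.5),.009)*1e3,"cork",plane(w,(56,189),.006)*1e3)
print("cup",plane(w,(362,172),.055)*1e3,plane(T,(260,165),.055)*1e3)
E
python3 -m crank '[[0.02,-0.016,0.015,0,0,0],[0.02,-0.016,0.015,0,0,0],[0.012,-0.010,0.015,0,0,0],[0.006,-0.004,0.015,0,0,0],[0.003,-0.003,0,0,0,0],[0,0,0,0,0,0],[0,0,0,0,0,0]]'
python3 - <<'E'
from h import *
go(.602,.156,.043)
E
```

```text
knob [[601.25226132 152.37486195  72.        ]] (array([0.60096168, 0.15383258, 0.07045124]), np.float64(0.0012596539172641432))
saucer [[604.55530076 156.81327629   9.        ]] cork [[467.48562484 304.53661496   6.        ]]
cup [[613.03185253  -6.94363274  55.        ]] [[610.50735353  -9.34537458  55.        ]]
time_s: 2.85
ee_pos: [0.6016, 0.1545, 0.1685]
eef_rot: [3.141, -0.001, 0.352]
force: [0.7, 1.0, -0.1]
grip_width: 0.0937
grip_force: 0.0
d [ 0.0008 -0.0013  0.1255] yaw 0.352 tilt [0.001 0.   ] q6 1.41
```

```bash
python3 -m crank '[[0,0,0.02,0,0,0],[0,0,0.025,0,0,0],[0,0,0.025,0,0,0],[0,0,0.025,0,0,0],[0,0,0.02,0,0,0],[0,0,0.010,0,0,0],[0,0,0,0,0,0]]'
python3 -m crank '[[0,0,0,0,0,0],[0,0,0,0,0,0],[0,0,0,0,0,0],[0,0,0,0,0,0],[0,0,0,0,0,0],[0,0,0,0,0,0],[0,0,0,0,0,0],[0,0,0,0,0,0]]' 0.04 20
```

```text
time_s: 3.55
ee_pos: [0.6011, 0.1547, 0.0421]
eef_rot: [-3.141, 0.001, 0.352]
force: [0.3, -0.2, -0.2]
grip_width: 0.094
grip_force: 0.0
time_s: 4.35
ee_pos: [0.6015, 0.1553, 0.0427]
eef_rot: [-3.142, -0.0, 0.353]
force: [-1.5, 0.9, 4.5]
grip_width: 0.0554
grip_force: 20.0
```

```bash
python3 -m crank '[[0,0,-0.01,0,0,0],[0,0,-0.02,0,0,0],[0,0,-0.02,0,0,0],[0,0,-0.01,0,0,0],[-0.008,-0.020,0,0,0,0],[-0.012,-0.030,0,0,0,0],[-0.014,-0.035,0,0,0,0],[-0.014,-0.035,0,0,0,0],[-0.012,-0.032,0,0,0,0],[-0.008,-0.020,0,0,0,0]]'
python3 -m crank '[[-0.006,-0.016,0,0,0,0],[0,0,0,0,0,0],[0,0,0,0,0,0]]'
python3 - <<'E'
from h import *
go(.467,.306,.0435)
E
```

```text
time_s: 5.35
ee_pos: [0.4765, 0.2945, 0.1023]
eef_rot: [-3.142, 0.001, 0.354]
force: [-0.1, 0.4, -1.4]
grip_width: 0.0557
grip_force: 20.0
time_s: 5.65
ee_pos: [0.4673, 0.3058, 0.1024]
eef_rot: [3.141, -0.0, 0.353]
force: [0.2, -0.1, -1.0]
grip_width: 0.0557
grip_force: 20.0
d [-0.0002 -0.0003  0.0589] yaw 0.353 tilt [ 0. -0.] q6 1.73
```

```bash
python3 -m crank '[[0,0,0.02,0,0,0],[0,0,0.02,0,0,0],[0,0,0.01,0,0,0],[0,0,0.005,0,0,0],[0,0,0.003,0,0,0],[0,0,0,0,0,0],[0,0,0,0,0,0]]'
python3 -m crank '[[0,0,0,0,0,0],[0,0,0,0,0,0],[0,0,0,0,0,0],[0,0,0,0,0,0],[0,0,0,0,0,0],[0,0,-0.02,0,0,0],[0,0,-0.03,0,0,0],[0,0,-0.04,0,0,0],[0,0,-0.03,0,0,0],[0,0,0,0,0,0]]' 0.094
python3 - <<'E'
from h import *
go(.443,.0095)
E
```

```text
time_s: 6.35
ee_pos: [0.4674, 0.3062, 0.0451]
eef_rot: [-3.141, -0.001, 0.353]
force: [-0.7, -0.4, -1.2]
grip_width: 0.0554
grip_force: 20.0
time_s: 7.35
ee_pos: [0.4684, 0.3068, 0.1688]
eef_rot: [-3.14, -0.007, 0.353]
force: [0.6, 0.6, 0.2]
grip_width: 0.094
grip_force: 0.0
d [-0.1266  0.2702 -0.0012] yaw 0.353 tilt [0.006 0.003] q6 1.73
```

```bash
python3 -m crank '[[-0.010,0.021,0,0,0,0],[-0.0166,0.036,0,0,0,0],[-0.0166,0.036,0,0,0,0],[-0.0166,0.036,0,0,0,0],[-0.0166,0.036,0,0,0,0],[-0.0166,0.036,0,0,0,0],[-0.0166,0.036,0,0,0,0],[-0.010,0.020,0,0,0,0],[-0.007,0.013,0,0,0,0],[0,0,0,0,0,0]]'
python3 - <<'E'
from h import *
from station import eyes
go(.443,.0095,.057)
c=eyes.camera("top");np.savez("top1.npz",**c)
c=eyes.camera("wrist");np.savez("w2.npz",**c);cv2.imwrite("pics/w2.png",c["pixels"])
E
```

```text
time_s: 8.35
ee_pos: [0.4411, 0.0077, 0.1638]
eef_rot: [-3.141, 0.001, 0.351]
force: [-0.1, 0.1, -0.4]
grip_width: 0.0941
grip_force: 0.0
d [ 0.0025 -0.001   0.1068] yaw 0.351 tilt [-0.001 -0.   ] q6 1.15
```

View pics/w2.png

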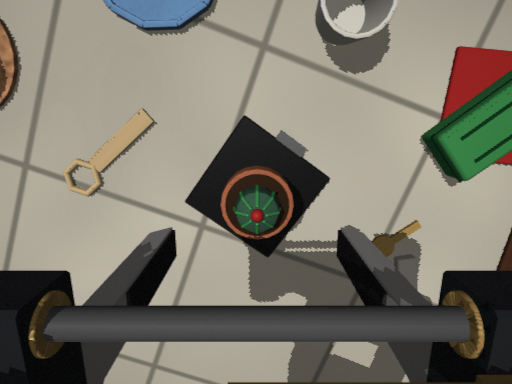

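The pot sits between the fingers, with the cactus tip at (257,216) and the rim centred at (257,203). I'll descend, and compute the tip position at the same time.

```bash
python3 - <<'E'
from h import *
w=load("w2.npz");print(plane(w,(257,216),.095)*1e3,plane(w,(257,203),.064)*1e3)
E
python3 -m crank '[[0.001,-0.001,0.02,0,0,0],[0.001,0,0.025,0,0,0],[0,0,0.025,0,0,0],[0,0,0.02,0,0,0],[0,0,0.012,0,0,0],[0,0,0.005,0,0,0],[0,0,0,0,0,0],[0,0,0,0,0,0]]'
python3 -m crank '[[0,0,0,0,0,0],[0,0,0,0,0,0],[0,0,0,0,0,0],[0,0,0,0,0,0],[0,0,0,0,0,0],[0,0,0,0,0,0],[0,0,0,0,0,0],[0,0,0,0,0,0]]' 0.05 20
python3 - <<'E'
from h import *
go(.604,.158)
E
```

```text
[[442.77995485   7.69208271  95.        ]] [[444.04978464   8.06893227  64.        ]]
time_s: 9.25
ee_pos: [0.4435, 0.0107, 0.0581]
eef_rot: [3.141, -0.001, 0.353]
force: [0.8, -0.9, 0.0]
grip_width: 0.0939
grip_force: 0.0
time_s: 10.05
ee_pos: [0.4433, 0.0104, 0.0576]
eef_rot: [3.141, -0.0, 0.353]
force: [0.1, -2.5, 4.6]
grip_width: 0.0597
grip_force: 20.0
d [ 2.018e-01 -8.300e-02  1.000e-04] yaw 0.353 tilt [ 0.001 -0.   ] q6 1.16
```

```bash
python3 -m crank '[[0,0,-0.01,0,0,0],[0,0,-0.02,0,0,0],[0,0,-0.02,0,0,0],[0,0,-0.02,0,0,0],[0.017,-0.007,0,0,0,0],[0.028,-0.0115,0,0,0,0],[0.034,-0.014,0,0,0,0],[0.034,-0.014,0,0,0,0],[0.034,-0.014,0,0,0,0],[0.028,-0.0115,0,0,0,0]]'
python3 -m crank '[[0.018,-0.008,0,0,0,0],[0.009,-0.003,0,0,0,0],[0,0,0,0,0,0],[0,0,0,0,0,0]]'
python3 - <<'E'
from h import *
go(.604,.158,.058)
E
```

```text
time_s: 11.05
ee_pos: [0.5831, 0.1401, 0.1276]
eef_rot: [-3.141, 0.001, 0.353]
force: [0.5, -0.3, -1.7]
grip_width: 0.0597
grip_force: 20.0
time_s: 11.45
ee_pos: [0.6033, 0.1577, 0.1274]
eef_rot: [-3.141, 0.001, 0.353]
force: [-0.2, -0.3, -2.7]
grip_width: 0.0594
grip_force: 20.0
d [ 0.0008 -0.      0.0694] yaw 0.353 tilt [-0.001 -0.   ] q6 1.42
```

```bash
python3 -m crank '[[0,0,0.015,0,0,0],[0,0,0.02,0,0,0],[0,0,0.015,0,0,0],[0,0,0.01,0,0,0],[0,0,0.006,0,0,0],[0,0,0.003,0,0,0],[0,0,0,0,0,0],[0,0,0,0,0,0]]'
python3 -m crank '[[0,0,0,0,0,0],[0,0,0,0,0,0],[0,0,0,0,0,0],[0,0,0,0,0,0],[0,0,0,0,0,0],[0,0,-0.02,0,0,0],[0,0,-0.03,0,0,0],[0,0,-0.04,0,0,0],[0,0,-0.03,0,0,0],[0,0,0,0,0,0]]' 0.094
python3 - <<'E'
from h import *
go(.42,-.29,.2)
E
```

```text
time_s: 12.25
ee_pos: [0.6042, 0.1583, 0.059]
eef_rot: [3.141, -0.001, 0.353]
force: [0.0, 0.7, -2.2]
grip_width: 0.0597
grip_force: 20.0
time_s: 13.25
ee_pos: [0.6054, 0.1585, 0.1833]
eef_rot: [3.14, -0.007, 0.353]
force: [0.4, 0.7, -0.0]
grip_width: 0.094
grip_force: 0.0
d [-0.3289  0.3569 -0.0187] yaw 0.353 tilt [0.007 0.001] q6 1.42
```

```bash
python3 -m crank '[[-0.016,0.018,-0.01,0,0,0],[-0.028,0.031,-0.01,0,0,0],[-0.03,0.0325,0,0,0,0],[-0.03,0.0325,0,0,0,0],[-0.03,0.0325,0,0,0,0],[-0.03,0.0325,0,0,0,0],[-0.03,0.0325,0,0,0,0],[-0.03,0.0325,0,0,0,0],[-0.03,0.0325,0,0,0,0],[-0.03,0.0325,0,0,0,0]]'
python3 -m crank '[[-0.026,0.028,0,0,0,0],[-0.018,0.020,0,0,0,0],[0,0,0,0,0,0],[0,0,0,0,0,0]]'
python3 - <<'E'
from h import *
from station import eyes
go(.447,-.301,.05)
c=eyes.camera("top");np.savez("top2.npz",**c)
c=eyes.camera("wrist");np.savez("w3.npz",**c);cv2.imwrite("pics/w3.png",c["pixels"])
E
```

```text
time_s: 14.25
ee_pos: [0.443, -0.2313, 0.1978]
eef_rot: [-3.141, 0.0, 0.353]
force: [0.9, 0.0, 0.2]
grip_width: 0.0939
grip_force: 0.0
time_s: 14.65
ee_pos: [0.4193, -0.29, 0.1978]
eef_rot: [-3.141, 0.0, 0.352]
force: [0.1, -0.2, -0.4]
grip_width: 0.094
grip_force: 0.0
d [0.0223 0.0201 0.1478] yaw 0.352 tilt [-0.001  0.001] q6 0.54
```

View pics/w3.png

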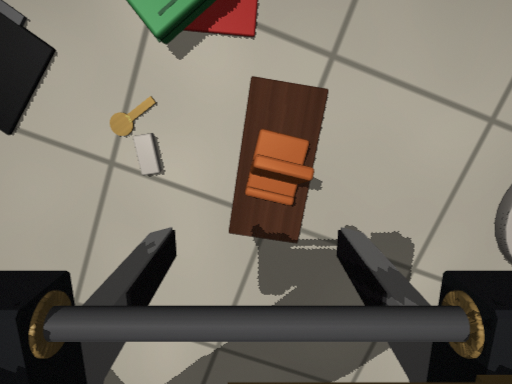

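The stand is on the board with its base corners near (261,130), (308,138), (293,205) and (248,199), and the low lip on the near (world -x) side. I'll zoom in for the corners.

```bash
python3 - <<'E'
from h import *
w=load("w3.npz")["pixels"][115:220,235:335];s=load("scene0.npz")["pixels"][110:180,110:180];
a=cv2.resize(w,(500,525),interpolation=cv2.INTER_CUBIC);b=cv2.resize(s,(300,300),interpolation=cv2.INTER_CUBIC)
o=np.zeros((525,800,3),np.uint8);o[:,:500]=a;o[:300,500:]=b;cv2.imwrite("pics/z3.png",o)
E
```

```text
(no output)
```

View pics/z3.png

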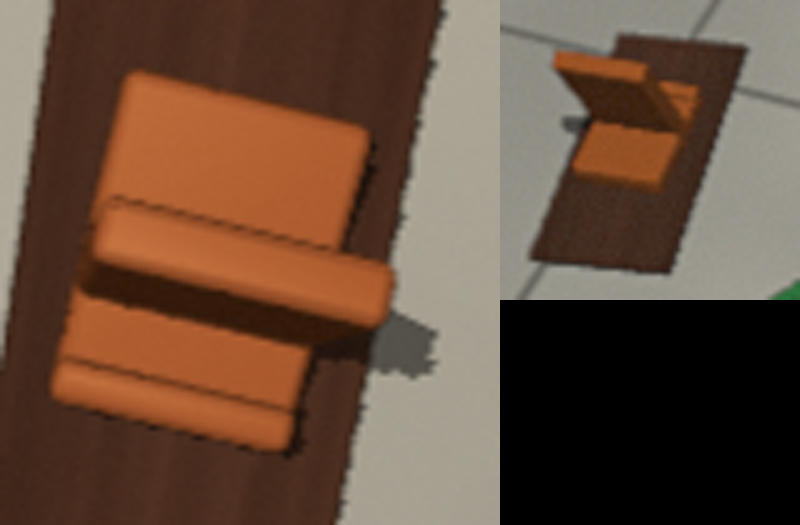

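```bash
python3 - <<'E'
from h import *
W=load("w3.npz");S=load("scene0.npz")
w=lambda p:(235+p[0]/5-.4,115+p[1]/5-.4); s=lambda p:(110+(p[0]-500)/4.286-.4,110+p[1]/4.286-.4)
for a,b in (((92,250),(648,65)),((385,322),(557,53)),((130,72),(660,186)),((370,130),(576,168))):
    p,r=tri(W,w(a),S,s(b));print(np.round(p*1e3),round(r*1e3,1))
b=np.array([plane(W,w(p),.0215)[0]*1e3 for p in((130,70),(370,130),(290,452),(52,395))]);print(np.round(b),b.mean(0))
print([round(float(np.linalg.norm(b[i]-b[i-1]))) for i in range(4)],"yaw",[np.arctan2(*(b[i]-b[j])[1::-1]) for i,j in((0,3),(1,2))], [np.arctan2(*(b[0]-b[1])[[0,1]])for i in[0]])
E
```

```text
[ 447. -276.   79.] 1.2
[ 453. -328.   77.] 1.1
[ 474. -274.   11.] 1.3
[ 480. -323.   14.] 2.2
[[ 476. -274.   22.]
 [ 482. -323.   22.]
 [ 414. -333.   22.]
 [ 408. -282.   22.]] [ 445.00259917 -303.0671101    21.5       ]
[68, 50, 68, 51] yaw [np.float64(0.11527170500026764), np.float64(0.14383909634191389)] [np.float64(-0.11293202196579218)]
```

The stand's centre is (445,-302) with yaw about 0.125, and its plate top sits at 78 mm leaning to +x, so the sizes match. I'll grip at (447.5,-301.7) with TCP z = 0.054.

```bash
python3 -m crank '[[0.0112,0.01,0,0,0,0],[0.0112,0.01,0,0,0,0],[0,0,0,0,0,0.11],[0,0,0,0,0,0.118],[0,0,0.02,0,0,0],[0,0,0.02,0,0,0],[0,0,0.02,0,0,0],[0,0,0,0,0,0],[0,0,0,0,0,0]]'
python3 - <<'E'
from h import *
go(.4475,-.3017,.054,.125)
E
```

```text
time_s: 15.65
ee_pos: [0.4479, -0.3005, 0.1389]
eef_rot: [-3.142, 0.0, 0.126]
force: [0.6, -0.2, -0.1]
grip_width: 0.0936
grip_force: 0.0
d [-0.0005  0.0011  0.0849] yaw 0.126 tilt [-0.  0.] q6 0.79 rz 0.001
```

```bash
python3 -m crank '[[0,0.001,0.02,0,0,0],[0,0,0.025,0,0,0],[0,0,0.02,0,0,0],[0,0,0.015,0,0,0],[0,0,0.005,0,0,0],[0,0,0,0,0,0],[0,0,0,0,0,0]]'
python3 -m crank '[[0,0,0,0,0,0],[0,0,0,0,0,0],[0,0,0,0,0,0],[0,0,0,0,0,0],[0,0,0,0,0,0],[0,0,0,0,0,0],[0,0,0,0,0,0],[0,0,0,0,0,0],[0,0,0,0,0,0]]' 0.04 20
python3 - <<'E'
from h import *
go(.4465,.0093)
E
```

```text
time_s: 16.35
ee_pos: [0.4481, -0.3024, 0.0547]
eef_rot: [3.14, -0.001, 0.125]
force: [-0.9, -0.5, 1.3]
grip_width: 0.0939
grip_force: 0.0
time_s: 17.25
ee_pos: [0.4475, -0.3022, 0.0535]
eef_rot: [3.142, -0.0, 0.125]
force: [0.1, -0.2, 2.1]
grip_width: 0.0516
grip_force: 20.0
d [ 0.0377 -0.3092 -0.    ] yaw 0.125 tilt [ 0. -0.] q6 0.78
```

```bash
python3 -m crank '[[0,0,-0.01,0,0,0],[0,0,-0.02,0,0,0],[0,0,-0.02,0,0,0],[0,0,-0.01,0,0,0],[0.002,-0.017,0,0,0,0],[0.0036,-0.03,0,0,0,0],[0.0043,-0.035,0,0,0,0],[0.0043,-0.035,0,0,0,0],[0.0043,-0.035,0,0,0,0],[0.0043,-0.035,0,0,0,0]]'
python3 -m crank '[[0.0043,-0.035,0,0,0,0],[0.0043,-0.035,0,0,0,0],[0.0036,-0.03,0,0,0,0],[0.0027,-0.022,0,0,0,0],[0,0,0,0,0,0],[0,0,0,0,0,0]]'
python3 - <<'E'
from h import *
go(.4465,.0093,.0545)
E
```

```text
time_s: 18.25
ee_pos: [0.446, -0.1115, 0.1128]
eef_rot: [-3.141, 0.001, 0.125]
force: [0.2, 0.6, -0.7]
grip_width: 0.0519
grip_force: 20.0
time_s: 18.85
ee_pos: [0.4459, 0.0096, 0.113]
eef_rot: [-3.141, 0.001, 0.126]
force: [0.5, 0.1, -1.5]
grip_width: 0.0515
grip_force: 20.0
d [0.0006 0.0004 0.0585] yaw 0.126 tilt [-0.001  0.   ] q6 1.38
```

```bash
python3 -m crank '[[0,0,0.015,0,0,0],[0,0,0.02,0,0,0],[0,0,0.012,0,0,0],[0,0,0.007,0,0,0],[0,0,0.0045,0,0,0],[0,0,0,0,0,0],[0,0,0,0,0,0]]'
python3 -m crank '[[0,0,0,0,0,0],[0,0,0,0,0,0],[0,0,0,0,0,0],[0,0,0,0,0,0],[0,0,0,0,0,0],[0,0,-0.02,0,0,0],[0,0,-0.03,0,0,0],[0,0,-0.04,0,0,0],[0,0,-0.03,0,0,0],[0,0,0,0,0,0]]' 0.094
python3 - <<'E'
from h import *
go(.56,-.16,.2,-.575)
E
```

```text
time_s: 19.55
ee_pos: [0.4467, 0.0091, 0.0554]
eef_rot: [3.141, -0.001, 0.125]
force: [-0.8, 0.7, -0.7]
grip_width: 0.0517
grip_force: 20.0
time_s: 20.55
ee_pos: [0.448, 0.0091, 0.1786]
eef_rot: [3.14, -0.006, 0.125]
force: [-0.3, -0.2, 0.7]
grip_width: 0.094
grip_force: 0.0
d [ 0.0902  0.1817 -0.0206] yaw 0.125 tilt [ 0.006 -0.   ] q6 1.38 rz 0.700
```

```bash
python3 -m crank '[[0.010,0.02,-0.01,0,0,0],[0.0165,0.033,-0.01,0,0,0],[0.0175,0.035,0,0,0,0],[0.0175,0.035,0,0,0,0],[0.0165,0.033,0,0,0,0],[0.012,0.0255,0,0,0,0],[0,0,0,0,0,0.1],[0,0,0,0,0,0.1],[0,0,0,0,0,0.1],[0,0,0,0,0,0.1]]'
python3 -m crank '[[0,0,0,0,0,0.1],[0,0,0,0,0,0.1],[0,0,0,0,0,0.1],[0,0,0,0,0,0],[0,0,0,0,0,0]]'
python3 - <<'E'
from h import *
from station import eyes
go(.591,-.174,.028,-.575)
c=eyes.camera("top");np.savez("top3.npz",**c)
c=eyes.camera("wrist");np.savez("w4.npz",**c)
m=mask(c,(55,100,30),(80,255,255),(0,0,512,300));r=cv2.minAreaRect(cv2.findNonZero(m));b=cv2.boxPoints(r)
q=plane(c,b,.04)*1e3;print(np.round(b),np.round(q),q.mean(0),r)
cv2.imwrite("pics/w4.png",c["pixels"])
E
```

```text
time_s: 21.55
ee_pos: [0.5581, -0.1597, 0.1937]
eef_rot: [-3.141, 0.001, -0.279]
force: [0.2, 0.4, 0.3]
grip_width: 0.0941
grip_force: 0.0
time_s: 22.05
ee_pos: [0.5582, -0.1597, 0.1943]
eef_rot: [3.141, 0.001, -0.572]
force: [0.8, 0.4, 0.5]
grip_width: 0.0943
grip_force: 0.0
d [ 0.0355 -0.0057  0.1662] yaw -0.572 tilt [-0.001  0.   ] q6 1.8 rz 0.003
[[223.  78.]
 [276.  78.]
 [276. 223.]
 [223. 223.]] [[ 661. -192.   40.]
 [ 636. -232.   40.]
 [ 520. -160.   40.]
 [ 549. -115.   40.]] [ 591.42661858 -174.80326947   40.        ] ((249.5, 150.5), (145.0, 53.0), 90.0)
```

View pics/w4.png

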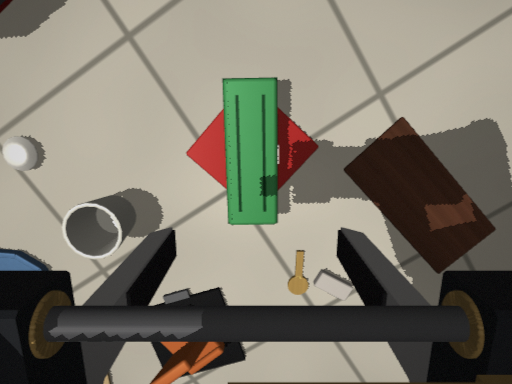

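The case lies straight between the fingers with its outline at (223..277, 78..223), giving a centre of (591.5,-175). The board is empty at (418,195). I'll descend to TCP 0.036 to keep the fingertips above the coaster.

```bash
python3 -m crank '[[0.0122,-0.0017,0.02,0,0,0],[0.0122,-0.0017,0.02,0,0,0],[0.0122,-0.0017,0.03,0,0,0],[0,0,0.03,0,0,0],[0,0,0.028,0,0,0],[0,0,0.02,0,0,0],[0,0,0.01,0,0,0],[0,0,0,0,0,0],[0,0,0,0,0,0]]'
python3 -m crank '[[0,0,0,0,0,0],[0,0,0,0,0,0],[0,0,0,0,0,0],[0,0,0,0,0,0],[0,0,0,0,0,0],[0,0,0,0,0,0],[0,0,0,0,0,0],[0,0,0,0,0,0],[0,0,0,0,0,0]]' 0.04 20
python3 - <<'E'
from h import *
go(.447,-.301,None,.21)
E
```

```text
time_s: 23.05
ee_pos: [0.5923, -0.1755, 0.0379]
eef_rot: [-3.141, -0.001, -0.575]
force: [-0.2, 0.9, 0.6]
grip_width: 0.0939
grip_force: 0.0
time_s: 23.95
ee_pos: [0.5919, -0.1754, 0.037]
eef_rot: [3.142, 0.0, -0.575]
force: [-0.8, 0.8, 0.6]
grip_width: 0.0499
grip_force: 19.9
d [-0.0532  0.1842  0.    ] yaw -0.575 tilt [-0. -0.] q6 1.8 rz -0.785
```

```bash
python3 -m crank '[[0,0,-0.01,0,0,0],[0,0,-0.02,0,0,0],[0,0,-0.02,0,0,0],[0,0,-0.02,0,0,0],[-0.0058,0.02,0,0,0,0],[-0.0087,0.03,0,0,0,0],[-0.0098,0.034,0,0,0,0],[-0.0098,0.034,0,0,0,0],[-0.0087,0.03,0,0,0,0],[-0.0058,0.0202,0,0,0,0]]'
python3 -m crank '[[-0.0046,0.016,0,0,0,0],[0,0,0,0,0,-0.08],[0,0,0,0,0,-0.1],[0,0,0,0,0,-0.11],[0,0,0,0,0,-0.11],[0,0,0,0,0,-0.11],[0,0,0,0,0,-0.11],[0,0,0,0,0,-0.1],[0,0,0,0,0,-0.065],[0,0,0,0,0,0]]'
python3 -m crank '[[0,0,0,0,0,0],[0,0,0,0,0,0]]'
python3 - <<'E'
from h import *
go(.447,-.301,.0375,.21)
E
```

```text
time_s: 24.95
ee_pos: [0.4582, -0.2912, 0.1076]
eef_rot: [3.141, -0.0, -0.576]
force: [-0.4, 0.3, -0.3]
grip_width: 0.0501
grip_force: 19.9
time_s: 25.95
ee_pos: [0.4471, -0.301, 0.1075]
eef_rot: [3.141, -0.0, 0.211]
force: [-1.1, -0.6, -0.8]
grip_width: 0.05
grip_force: 19.9
time_s: 26.15
ee_pos: [0.447, -0.301, 0.1072]
eef_rot: [3.141, -0.0, 0.208]
force: [0.5, 0.4, -0.7]
grip_width: 0.05
grip_force: 19.9
d [-0.0001 -0.      0.0697] yaw 0.208 tilt [ 0. -0.] q6 0.7 rz -0.002
```

```bash
python3 -m crank '[[0,0,0.015,0,0,0],[0,0,0.02,0,0,0],[0,0,0.015,0,0,0],[0,0,0.01,0,0,0],[0,0,0.007,0,0,0],[0,0,0.003,0,0,0],[0,0,0,0,0,0],[0,0,0,0,0,0]]'
python3 -m crank '[[0,0,0,0,0,0],[0,0,0,0,0,0],[0,0,0,0,0,0],[0,0,0,0,0,0],[0,0,0,0,0,0],[0,0,-0.02,0,0,0],[0,0,-0.04,0,0,0],[0,0,-0.04,0,0,0],[0,0,-0.03,0,0,0],[0,0,0,0,0,0]]' 0.094
python3 - <<'E'
from h import *
from station import eyes
c=eyes.camera("top");np.savez("top4.npz",**c)
m=mask(c,(18,120,60),(26,255,255),(125,190,180,250))
h=cv2.convexHull(cv2.findNonZero(m))[:,0];print("tin",cv2.minEnclosingCircle(plane(c,h,.062)[:,:2].astype(np.float32)*1e3))
go(.467,.306)
E
```

```text
time_s: 26.95
ee_pos: [0.4472, -0.3012, 0.0374]
eef_rot: [3.141, -0.001, 0.21]
force: [-0.2, -0.0, -1.5]
grip_width: 0.0501
grip_force: 19.9
time_s: 27.95
ee_pos: [0.4483, -0.3019, 0.1712]
eef_rot: [3.136, -0.004, 0.21]
force: [0.4, 0.3, -0.2]
grip_width: 0.0942
grip_force: 0.0
tin ((468.3502197265625, 306.0235595703125), 28.54395294189453)
d [ 0.1455 -0.59   -0.0013] yaw 0.21 tilt [ 0.003 -0.002] q6 0.7
```

```bash
python3 -m crank '[[0.0046,-0.0185,0,0,0,0],[0.0091,-0.0369,0,0,0,0],[0.0091,-0.0369,0,0,0,0],[0.0091,-0.0369,0,0,0,0],[0.0091,-0.0369,0,0,0,0],[0.0091,-0.0369,0,0,0,0],[0.0091,-0.0369,0,0,0,0],[0.0091,-0.0369,0,0,0,0],[0.0091,-0.0369,0,0,0,0],[0.0091,-0.0369,0,0,0,0]]'
python3 -m crank '[[0.0091,-0.0369,0,0,0,0],[0.0091,-0.0369,0,0,0,0],[0.0091,-0.0369,0,0,0,0],[0.0091,-0.0369,0,0,0,0],[0.0091,-0.0369,0,0,0,0],[0.0091,-0.0369,0,0,0,0],[0.0046,-0.0185,0,0,0,0],[0,0,0,0,0,0],[0,0,0,0,0,0]]'
python3 - <<'E'
from h import *
go(.4675,.306,.043)
E
```

```text
time_s: 29.0
ee_pos: [0.4572, 0.0622, 0.1656]
eef_rot: [-3.141, 0.002, 0.21]
force: [0.8, 0.1, -0.3]
grip_width: 0.0939
grip_force: 0.0
time_s: 29.9
ee_pos: [0.4655, 0.3068, 0.1657]
eef_rot: [3.141, 0.002, 0.211]
force: [0.8, 0.2, 0.8]
grip_width: 0.0938
grip_force: 0.0
d [0.0021 0.0011 0.1227] yaw 0.211 tilt [-0.002 -0.001] q6 1.88
```

```bash
python3 -m crank '[[0.001,0.001,0.02,0,0,0],[0.001,0,0.025,0,0,0],[0,0,0.025,0,0,0],[0,0,0.025,0,0,0],[0,0,0.018,0,0,0],[0,0,0.008,0,0,0],[0,0,0,0,0,0],[0,0,0,0,0,0]]'
python3 -m crank '[[0,0,0,0,0,0],[0,0,0,0,0,0],[0,0,0,0,0,0],[0,0,0,0,0,0],[0,0,0,0,0,0],[0,0,0,0,0,0],[0,0,0,0,0,0],[0,0,0,0,0,0],[0,0,0,0,0,0]]' 0.04 20
python3 - <<'E'
from h import *
go(.591,-.176,.18)
# coaster centre from unobstructed top view
c=load("top4.npz");m=mask(c,(0,150,60),(6,255,255),(290,140,345,205));h=cv2.convexHull(cv2.findNonZero(m))[:,0]
r=cv2.minAreaRect(plane(c,h,.006)[:,:2].astype(np.float32)*1e3);print("coaster",r)
E
```

```text
time_s: 30.7
ee_pos: [0.469, 0.3062, 0.0468]
eef_rot: [-3.141, -0.001, 0.209]
force: [0.7, 0.3, 1.4]
grip_width: 0.0939
grip_force: 0.0
time_s: 31.6
ee_pos: [0.4687, 0.3064, 0.046]
eef_rot: [-3.142, -0.0, 0.21]
force: [-1.5, -0.9, 2.4]
grip_width: 0.0558
grip_force: 20.0
d [ 0.0192  0.4973 -0.134 ] yaw 0.21 tilt [0. 0.] q6 1.87 
coaster ((591.9098510742188, -174.6769561767578), (98.46949768066406, 98.23614501953125), 15.110321044921875)
```

```bash
python3 -m crank '[[0,0,-0.01,0,0,0],[0,0,-0.02,0,0,0],[0,0,-0.03,0,0,0],[0,0,-0.03,0,0,0],[0,0,-0.02,0,0,0],[0.0007,0.018,0,0,0,0],[0.0011,0.029,0,0,0,0],[0.0014,0.036,0,0,0,0],[0.0014,0.036,0,0,0,0],[0.0014,0.036,0,0,0,0]]'
python3 -m crank '[[0.0014,0.036,0,0,0,0],[0.0014,0.036,0,0,0,0],[0.0014,0.036,0,0,0,0],[0.0014,0.036,0,0,0,0],[0.0014,0.036,0,0,0,0],[0.0014,0.036,0,0,0,0],[0.0014,0.036,0,0,0,0],[0.0014,0.036,0,0,0,0],[0.0011,0.029,0,0,0,0],[0.0008,0.025,0,0,0,0]]'
python3 -m crank '[[0,0,0,0,0,0],[0,0,0,0,0,0],[0,0,0,0,0,0]]'
python3 - <<'E'
from h import *
go(.5915,-.1755,.0465)
E
```

```text
time_s: 32.6
ee_pos: [0.5069, 0.1546, 0.1565]
eef_rot: [3.142, -0.0, 0.21]
force: [1.1, 0.0, -2.2]
grip_width: 0.0556
grip_force: 20.0
time_s: 33.6
ee_pos: [0.5909, -0.1774, 0.1563]
eef_rot: [-3.142, 0.0, 0.209]
force: [-0.0, 0.9, -2.3]
grip_width: 0.0556
grip_force: 20.0
time_s: 33.9
ee_pos: [0.5907, -0.1749, 0.1561]
eef_rot: [-3.141, 0.0, 0.21]
force: [-0.4, 0.8, -2.3]
grip_width: 0.0561
grip_force: 20.0
d [0.0006 0.0008 0.1096] yaw 0.21 tilt [-0.  0.] q6 1.01
```

```bash
python3 -m crank '[[0,0,0.02,0,0,0],[0,0,0.03,0,0,0],[0,0,0.025,0,0,0],[0,0,0.02,0,0,0],[0,0,0.01,0,0,0],[0,0,0.0045,0,0,0],[0,0,0,0,0,0],[0,0,0,0,0,0]]'
python3 -m crank '[[0,0,0,0,0,0],[0,0,0,0,0,0],[0,0,0,0,0,0],[0,0,0,0,0,0],[0,0,0,0,0,0],[0,0,-0.02,0,0,0],[0,0,-0.04,0,0,0],[0,0,-0.04,0,0,0],[0,0,-0.04,0,0,0],[0,0,-0.02,0,0,0]]' 0.094
python3 -m crank '[[-0.04,0,0,0,0,0],[-0.04,0,0,0,0,0],[-0.04,0,0,0,0,0],[-0.04,0,0,0,0,0],[-0.04,0,0,0,0,0],[-0.02,0,0,0,0,0],[0,0,0,0,0,0],[0,0,0,0,0,0]]'
python3 - <<'E'
from h import *
from station import eyes
t=eyes.camera("top");s=eyes.camera("scene");np.savez("top5.npz",**t);np.savez("scene5.npz",**s)
a=cv2.resize(t["pixels"][120:265,120:400],(800,414),interpolation=cv2.INTER_CUBIC);cv2.imwrite("pics/t5.png",a)
b=cv2.resize(s["pixels"][105:285,110:430],(800,450),interpolation=cv2.INTER_CUBIC);cv2.imwrite("pics/s5.png",b)
E
```

```text
time_s: 34.7
ee_pos: [0.5914, -0.1757, 0.0475]
eef_rot: [3.141, -0.001, 0.21]
force: [-0.1, -0.1, -2.0]
grip_width: 0.0558
grip_force: 20.0
time_s: 35.7
ee_pos: [0.5916, -0.176, 0.2105]
eef_rot: [3.139, -0.004, 0.21]
force: [1.1, 0.7, -0.6]
grip_width: 0.0936
grip_force: 0.0
time_s: 36.5
ee_pos: [0.376, -0.2218, 0.2068]
eef_rot: [3.141, -0.001, 0.209]
force: [0.2, -0.3, -0.2]
grip_width: 0.0942
grip_force: 0.0
```

View pics/t5.png

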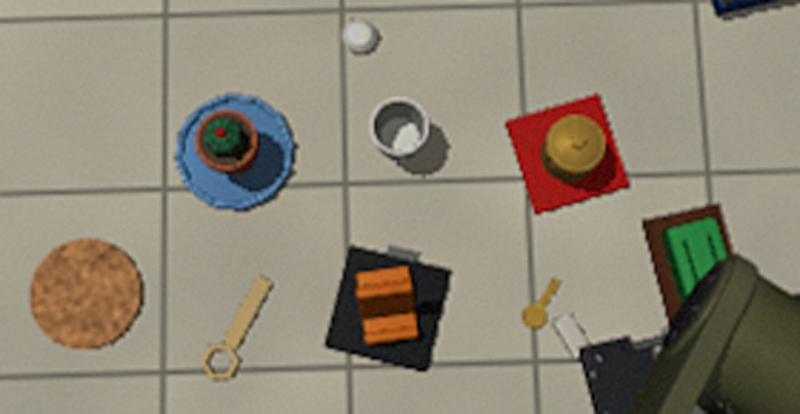

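View pics/s5.png

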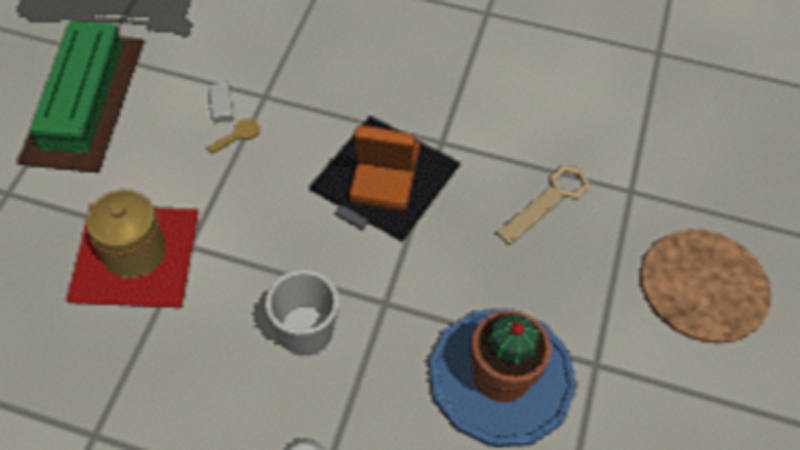

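All four are on their places: pot (517,355), tin (125,235), stand (385,170) and case (78,85) in the scene crop, with the cork empty and the cup unmoved. One quick numeric check before handing in.

```bash
python3 - <<'E'
from h import *
T=load("top5.npz");S=load("scene5.npz")
t=lambda p:(120+p[0]/2.857-.3,120+p[1]/2.857-.3); s=lambda p:(110+p[0]/2.5-.3,105+p[1]/2.5-.3)
print("cactus vs 604,158",tri(T,t((220,132)),S,s((517,327))))
print("knob vs 592,-175",tri(T,t((577,146)),S,s((119,211))))
m=mask(S,(55,80,30),(80,255,255),(110,105,170,175));q=plane(S,[s(p) for p in((70,21),(120,27),(86,139),(33,134))],.040)*1e3;print("case vs 447,-301",np.round(q),q.mean(0),np.arctan2(*((q[3]+q[2]-q[0]-q[1])[1::-1])))
b=plane(T,[t(p) for p in((356,273),(408,265),(419,338),(368,346))],.021)*1e3;print("stand vs 444,9",np.round(b),b.mean(0))
E
```

```text
cactus vs 604,158 (array([0.60410597, 0.15845978, 0.09429525]), np.float64(0.00023347133765426695))
knob vs 592,-175 (array([ 0.58720287, -0.17611506,  0.06429344]), np.float64(0.00014731381537254093))
case vs 447,-301 [[ 386. -335.   40.]
 [ 378. -284.   40.]
 [ 513. -251.   40.]
 [ 523. -299.   40.]] [ 450.26871401 -292.43518247   40.        ] 0.24722208475034083
stand vs 444,9 [[477.  38.  21.]
 [483. -12.  21.]
 [412. -21.  21.]
 [406.  28.  21.]] [444.40133155   8.28595551  21.        ]
```

The case estimate is 9 mm off from a single view with rough corners. I'll move the arm aside and check it properly.

```bash
python3 -m crank '[[0,-0.03,-0.01,0,0,0],[0,-0.04,0,0,0,0],[0,-0.04,0,0,0,0],[0,-0.04,0,0,0,0],[0,-0.04,0,0,0,0],[0,-0.03,0,0,0,0],[0,-0.02,0,0,0,0],[0,0,0,0,0,0],[0,0,0,0,0,0]]'
python3 - <<'E'
from h import *
from station import eyes
t=eyes.camera("top");np.savez("top6.npz",**t);S=load("scene5.npz")
o=np.zeros((560,800,3),np.uint8)
o[:,:400]=cv2.resize(t["pixels"][185:265,340:397],(400,560),interpolation=cv2.INTER_CUBIC)
o[:,400:]=cv2.resize(S["pixels"][105:182,112:167],(400,560),interpolation=cv2.INTER_CUBIC);cv2.imwrite("pics/z6.png",o)
E
```

```text
time_s: 37.5
ee_pos: [0.3261, 0.0134, 0.2165]
eef_rot: [3.141, -0.0, 0.212]
force: [0.4, -0.3, 0.0]
grip_width: 0.0942
grip_force: 0.0
```

View pics/z6.png

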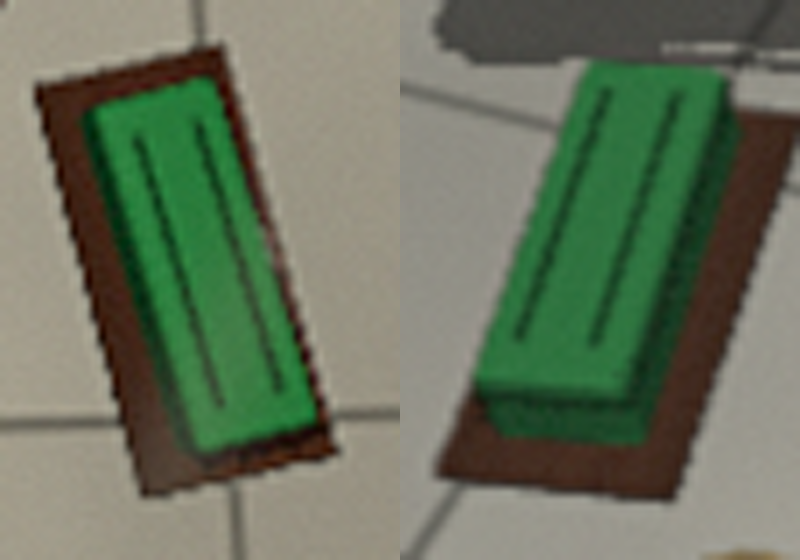

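The case lies well on the board. Top-view case corners are (92,104), (212,80), (318,420), (205,450) and board corners (37,87), (223,45), (340,453), (143,497).

```bash
python3 - <<'E'
from h import *
T=load("top6.npz");S=load("scene5.npz")
t=lambda p:(340+p[0]/7.02-.4,185+p[1]/7-.4); s=lambda p:(112+(p[0]-400)/7.27-.4,105+p[1]/7.27-.4)
a=plane(T,[t(p) for p in((92,104),(212,80),(318,420),(205,450))],.040)*1e3
b=plane(T,[t(p) for p in((37,87),(223,45),(340,453),(143,497))],.006)*1e3
q=plane(S,[s(p) for p in((478,380),(587,63),(722,78),(630,390))],.040)*1e3
for x in(a,b,q):print(np.round(x[:,:2]).tolist(),x.mean(0))
print([np.arctan2(*((x[0]+x[1]-x[2]-x[3])[1::-1])) for x in(a,b)])
E
```

```text
[[510.0, -261.0], [518.0, -308.0], [385.0, -339.0], [375.0, -295.0]] [ 446.68726178 -300.71390509   40.        ]
[[522.0, -247.0], [537.0, -323.0], [372.0, -357.0], [357.0, -278.0]] [ 446.78498173 -301.48452712    6.        ]
[[520.0, -303.0], [387.0, -335.0], [379.0, -289.0], [509.0, -256.0]] [ 448.7113693  -295.67035015   40.        ]
[np.float64(0.23688613072075254), np.float64(0.19447080881490333)]
```

Case and board centres agree within about 1 mm (0.04 rad). I'm handing in.

```bash
python3 -c "
from station import ctrl
print(ctrl.hand_in())"
```

```text
the job is handed in; nothing more can be done
None
```

All four things are back upright on their own places with the cork mat empty and the cup untouched; my last camera checks put each within about 5 mm of its centre, and the job was handed in at about 38 s with no verdict returned.

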